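# Make up two pet-food orders in their sorting trays

## Task

Make up the order in the red-tagged tray first: stand the green can on the tray's round black pad and the amber jar in its bare bay; leave the other order's goods alone until this is done. Then make up the order in the white-tagged tray: the yellow can on its round black pad and the blue carton in its bare bay. Set each thing down upright inside its bay without dropping it, let go of everything, and leave the brown can, the scanner and the mug where they are.

Things in the scene. Friction and masses are not known exactly. Their poses are not given: they have to be found in the camera images.
- green_can: pet-food can with a green wall and gold lid (gold disc with a silver pull tab in the middle of its top, ringed in green), upright cylinder 63 mm in diameter, 92 mm high, about 300 g; origin at the centre of its underside, z up. Its place: the pad bay of the red-tagged tray.
- amber_jar: supplement jar with an amber-brown body (cream label band) and a white screw lid with a round amber spot on top, upright cylinder 58 mm in diameter up to 62 mm, lid 55 mm in diameter above that, 82 mm high in all, about 200 g; origin at the centre of its underside, z up. Its place: the bare bay of the red-tagged tray.
- yellow_can: pet-food can with a yellow wall and gold lid (gold disc with a silver pull tab in the middle of its top, ringed in yellow), upright cylinder 63 mm in diameter, 92 mm high, about 300 g; origin at the centre of its underside, z up. Its place: the pad bay of the white-tagged tray.
- blue_carton: light-blue carton of treats, upright box 65 mm (its x) by 50 mm (its y) by 95 mm high, about 180 g, rigid; origin at the centre of its underside, z up. It may stand at any yaw in its bay. Its place: the bare bay of the white-tagged tray.
- red_tray: fixed wooden tray, 116 (x) by 220 mm (y), front rail (-x side) red; rails and middle rail 30 mm high, 12 thick, floor top 8 mm up. Two 92 mm square bays centred at x 0, y +52 and -52 mm: y +52 has a round black pad on its floor, y -52 is bare. Origin: underside centre; x to the navy sorting robot coupled behind it (65 mm high, from x +120 mm); z up
- white_tray: fixed wooden tray, 116 (x) by 220 mm (y), front rail (-x side) white; rails and middle rail 30 mm high, 12 thick, floor top 8 mm up. Two 92 mm square bays centred at x 0, y +52 and -52 mm: y -52 has a round black pad on its floor, y +52 is bare. Origin: underside centre; x to the navy sorting robot coupled behind it (65 mm high, from x +120 mm); z up
- brown_can: pet-food can with a dark brown wall and gold lid (gold disc with a silver pull tab in the middle of its top, ringed in brown), upright cylinder 63 mm in diameter, 92 mm high, about 300 g; origin at the centre of its underside, z up. It stands among the stock but belongs to neither order: leave it where it is.
- scanner: black hand-held barcode scanner lying flat, about 145 mm long (its x, from -30 to +115 mm), at most 62 mm wide and 36 mm high, loose; origin under its body; leave it where it is.
- mug: white coffee mug, 80 mm in diameter and 90 mm high, handle at its +y, loose; origin at the centre of its underside; leave it where it is.
Mind the look-alikes: they are no part of the job. Several things have the shape of the yellow_can; the one meant has the colours described above. Of the things that look like the green_can, take the one that is farthest to the robot's right at the start.

How it is judged:
By the outcome, as a careful person would: the job done as asked, in the order asked, and still so for the second after the job is handed in, with the robot touching nothing.
It also fails if it takes over 128 s, if anything falls off the work surface, if the arm or the gripper's body presses on something with over 40 N, if the wrist force passes 120 N, or if a joint passes its speed limit or range.

## Robot

A 6-joint arm with a two-finger parallel gripper is mounted at the origin on the work surface. World frame = base frame: x ahead of the robot, y to its left, z up, the work surface at z = 0. Lengths are in mm, angles in rad, forces in N, time in s.
With the tool pointing down it reaches from about 275 to 750 mm from the base axis. Payload 10.2 kg.
Tool frame: the origin (TCP) lies between the finger pads; the fingertips stand 19 mm ahead of it and the grasp point (between the pads) is the TCP; z points along the fingers, y is the line along which they close (so a half turn about z gives the same grasp; the last joint's range is limited). The gripper opens to 85 mm and grips with 20 to 120 N. Pads are 22 mm wide; open, the fingers measure 114 mm over their backs; the gripper's body (76 mm by 85 mm) begins 54 mm behind the grasp point. The pads swing forward as they close: fully open they stand 13 mm farther back than shut.
Start: joints at [-1.357, 0.313, 1.498, -0, 1.331, -0.223], TCP at [222.086, -475.72, 250.294] pointing down, gripper open.
Joint ranges: [-2.94, 2.94], [-0.97, 2.17], [0.19, 2.56], [-1.23, 4.37], [0.02, 3.11], [-2.88, 2.88]. Speed limits (rad/s): [2.39, 2.39, 3.01, 3.14, 3.14, 3.14].

## Interface

Orientations are given as a unit quaternion [w, x, y, z].
In Python, from rig import sense, capture, finish_job gives the robot as it stands. The module is installed in compiled form; this text tells all that it offers.
- The arm moves only by the tool move_arm, never from a script. Its argument "moves" is a list of rows, each an object with "turn": the turn, a rotation vector about the tool's x, y, z in rad, a list of three; "translation": the shift along the tool's x, y, z in mm, a list of three; "hand": the opening, from 0 (shut) to 1 (fully open). In form: [{"turn": [wx, wy, wz], "translation": [x, y, z], "hand": hand}, ...]. A call has 1 to 10 rows; each row shifts and turns the commanded pose from where the row before left it, along the tool's axes as they then stand; what a row does not reach is not made up. A row lasts 1/12 s, in which the tool goes at most 41.7 mm and 7.16 degrees, less where a joint would pass 70% of its speed; a pose out of reach is approached as far as the arm can. A call with a gripper value outside its range is refused whole. The fingers move at their own pace and stop on an object; "grip_force" is the grip in N (left out, the last holds). Time passes only in rows, so rows that do not move let the fingers close. It gives the time, the measured TCP pose, the force, the opening and the grip force at its end, in the units of the state.
- sense(): the state, without advancing time (a new reading comes with each control period).
- capture(name): name is "scene" or "top" or "wrist"; returns a dict with "image" (400x640x3 uint8, blue, green, red), "z_map" (400x640 float32, mm along the optical axis (not along the pixel's ray), 0 where there is no reading), "vertical_fov" (degrees; the focal length in pixels is half the picture's height over the tangent of half this angle, whatever the lens; pixels are square), "cx", "cy" (the principal point, pixels), "k1" (the pictures are not rectified: a ray, as slopes to the right and down, at radius r is drawn at 1 + k1 r^2 times it, then the intrinsics apply), "R" (3x3) and "t" (3): a world point X has camera coordinates R X + t; the wrist camera has in their place "T_tool_cam" (4x4, takes a point from camera to tool coordinates, whose origin is the TCP and whose axes are the flange's). Camera axes: x right, y down, z forward; pixel columns grow to the right and rows downward; lengths in mm; the calibration is good to about 2 mm. A picture is of the moment at which its call begins: read the wrist's pose just before it.
- finish_job(): hands the job in; it is judged then, once.
The state is a dict: "time_s": time; "joints": joint angles; "dq": joint speeds; "tau": joint torques, N m; "eef_pos": TCP position; "ee_rot": TCP orientation; "force": force on the tool from outside, world axes, zero at the start; "wrist_torque": the same for the moment, N m; "grip_width": opening from 0.0 (shut) to 1.0 (fully open); "grip_force": force on a finger pad.
Only numpy, scipy, OpenCV 4.12 (cv2) and the standard library are available. Lean on these libraries where they do the work, as an engineer would, in place of code of your own. Each camera call takes 0.05 s, during which the arm holds its last target. There are 200 camera calls.

## Working session

There is one attempt and no reset: what is moved stays moved. The work goes in short steps, Python scripts to look and compute and a tool call to move; the robot and the scene stay as the last step left them, time stands still between calls to the robot, and variables do not carry over. Pictures are saved under pics/ and viewed, at most 14 in all, crops included, and the job is handed in when it is done.

Besides the shell and the picture viewer there is one more tool, called after "Call:" as a command line: name --argument value ..., lists and objects as JSON in quotes. move_arm: Moves the arm, as the interface text tells. Its arguments: {"type":"object","properties":{"moves":{"type":"array","items":{"type":"object","properties":{"turn":{"type":"array","items":{"type":"number"}},"translation":{"type":"array","items":{"type":"number"}},"hand":{"type":"number"}}}},"grip_force":{"type":"number"}},"required":["moves"]}

```bash
mkdir -p pics
cat > h.py <<'E'
import numpy as np, cv2, pickle
from rig import sense, capture
from scipy.spatial.transform import Rotation as Ro
def shot(n):
    s=sense(); c=capture(n); c['s']=s
    c['f']=200/np.tan(np.radians(c['vertical_fov'])/2)
    if 'R' not in c:
        q=s['ee_rot']; M=np.eye(4); M[:3,:3]=Ro.from_quat([q[1],q[2],q[3],q[0]]).as_matrix(); M[:3,3]=s['eef_pos']
        W=M@np.array(c['T_tool_cam']); c['R']=W[:3,:3].T; c['t']=-c['R']@W[:3,3]
    c['R']=np.array(c['R']);c['t']=np.array(c['t'])
    return c
def ray(c,uv):
    K=np.array([[c['f'],0,c['cx']],[0,c['f'],c['cy']],[0,0,1]])
    return cv2.undistortPoints(np.array(uv,float).reshape(-1,1,2),K,np.array([c['k1'],0,0,0.]) ).reshape(-1,2)
def plane(c,uv,z):
    d=np.c_[ray(c,uv),np.ones(len(np.reshape(uv,(-1,2))))]@c['R']; o=-c['R'].T@c['t']
    return o+d*((z-o[2])/d[:,2])[:,None]
def depth(c,uv):
    r=ray(c,uv); u=np.reshape(uv,(-1,2)).astype(int); z=c['z_map'][u[:,1],u[:,0]]
    return (np.c_[r,np.ones(len(r))]*z[:,None]-c['t'])@c['R']
E
python3 - <<'E'
from h import *
for n in ['top','scene']:
    c=shot(n); cv2.imwrite(f'pics/{n}0.png',c['image']); pickle.dump(c,open(n+'.pkl','wb'))
    print(n,-c['R'].T@c['t'],c['vertical_fov'],c['k1'],c['R'].round(2).tolist())
print(sense())
E
```

```text
top [ 220.31357874    7.42994782 1565.58830146] 45.85317705103378 -0.025829729297216466 [[-0.0, -1.0, 0.01], [-0.99, 0.0, -0.15], [0.15, -0.01, -0.99]]
scene [1107.20857451  140.22177032  871.71683359] 56.69734429648411 0.019988410037908317 [[-0.22, 0.98, 0.0], [0.75, 0.17, -0.63], [-0.62, -0.14, -0.77]]
{'time_s': 0.1, 'joints': array([-1.35738878e+00,  3.13388186e-01,  1.49831287e+00, -2.02754038e-06,
        1.33097783e+00, -2.23426087e-01]), 'dq': array([-9.55914442e-04, -6.66153305e-04, -2.96192872e-03,  5.61900074e-04,
        4.51730062e-04, -9.96143721e-06]), 'tau': array([ 3.15202342e-03, -4.12901223e+01, -2.60139084e+01, -2.14094939e-04,
        3.03735134e-03,  2.25275308e-06]), 'eef_pos': array([ 222.04878607, -475.52482083,  249.81344449]), 'ee_rot': array([-5.43114041e-04,  9.76241527e-01,  2.16684529e-01,  1.73598899e-06]), 'force': array([-0.27420546,  0.60400311,  0.24865471]), 'wrist_torque': array([-0.03535561, -0.01639462, -0.04442507]), 'grip_force': 0.0, 'grip_width': 0.9997296274195645}
```

View pics/top0.png

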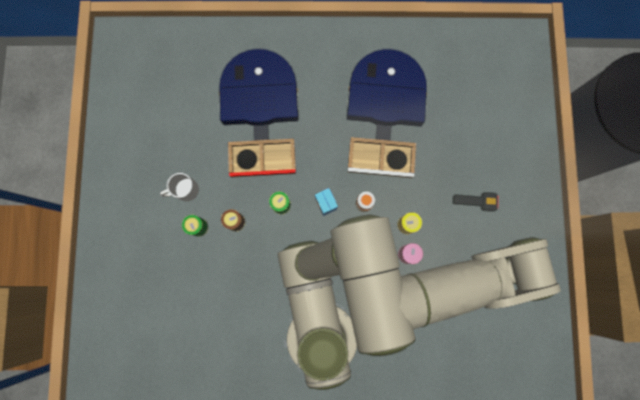

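View pics/scene0.png

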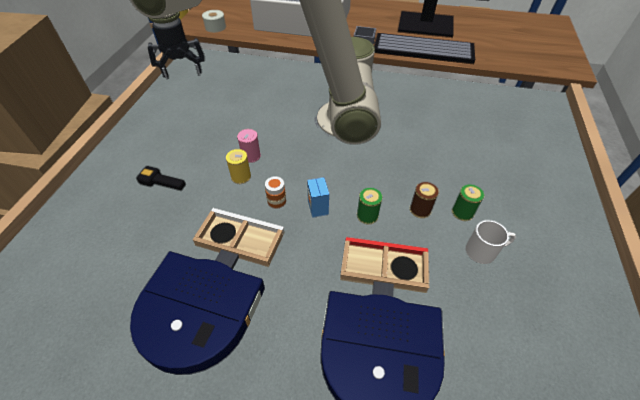

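The top view shows the green cans at (193,225) and (280,202), with the latter farther to the robot's right. The brown can is at (232,220), the carton at (327,201), the jar at (366,201), the yellow can at (411,222) and the pink can at (412,254). The red tray is at (262,157) and the white tray at (382,157), with the mug at (180,186) and the scanner at (475,201). The scene view agrees.

```bash
cat > m.py <<'E'
from h import *
objs={'green':(280,202,92),'green2':(193,225,92),'brown':(232,219,92),'carton':(327,201,95),'jar':(366,201,82),'yellow':(411,222,92),'pink':(412,253,92),'mug':(180,186,90)}
C={n:pickle.load(open(n+'.pkl','rb')) for n in ['top','scene']}
V,U=np.mgrid[0:400,0:640]; uv=np.c_[U.ravel(),V.ravel()]
P={n:depth(C[n],uv) for n in C}
for o,(u,v,h) in objs.items():
    p0=plane(C['top'],[(u,v)],h)[0]
    for n in C:
        p=P[n]; k=(np.hypot(*(p[:,:2]-p0[:2]).T)<60)&(abs(p[:,2]-h)<(7 if n=='top' else 7))
        q=p[k]
        if len(q)<5: print(o,n,len(q));continue
        (cx,cy),r=cv2.minEnclosingCircle(q[:,:2].astype(np.float32))
        m=plane(C[n],uv[k],h)
        print(o,n,len(q),'mean',m.mean(0).round(1),'z',np.median(q[:,2]).round(1),'circ',round(cx,1),round(cy,1),round(r,1), 'rect',np.round(cv2.minAreaRect(m[:,:2].astype(np.float32))[1:] [0],1),cv2.minAreaRect(m[:,:2].astype(np.float32))[2])
# trays
for n in C:
    p=P[n]
    for t,(u,v) in {'red':(262,157),'white':(382,157)}.items():
        p0=plane(C['top'],[(u,v)],20)[0]
        near=(abs(p[:,0]-p0[0])<85)&(abs(p[:,1]-p0[1])<135)
        k=near&(abs(p[:,2]-30)<6)
        im=C[n]['image'].reshape(-1,3).astype(int)
        pad=near&(im.max(1)<45)&(p[:,2]<20)
        mp=plane(C[n],uv[pad],9); m=plane(C[n],uv[k],30)[:,:2].astype(np.float32)
        print(t,n,'rect',cv2.minAreaRect(m),k.sum(),'pad',np.median(mp,0).round(1),pad.sum())
E
python3 m.py
python3 - <<'E'
from h import *
c=pickle.load(open('top.pkl','rb'))['image'][120:275,150:430]
d=pickle.load(open('scene.pkl','rb'))['image'][120:300,180:520]
a=cv2.resize(c,(800,443),interpolation=2)
cv2.imwrite('pics/cr.png',a)
E
```

```text
green top 304 mean [432.  136.8  92. ] z 92.5 circ 432.1 137.1 31.6 rect [60.5 59.8] 0.5497033596038818
green scene 341 mean [437.1 133.9  92. ] z 91.9 circ 434.4 134.6 32.2 rect [65.3 60.6] 8.786412239074707
green2 top 316 mean [358.2 406.6  92. ] z 92.6 circ 358.2 406.6 32.3 rect [59.5 63.1] 0.009339516051113605
green2 scene 337 mean [363.4 406.1  92. ] z 91.4 circ 360.6 407.1 32.5 rect [61.7 63.1] 12.682138442993164
brown top 317 mean [375.9 286.9  92. ] z 92.3 circ 376.2 287.7 31.8 rect [63.  61.3] 45.524295806884766
brown scene 325 mean [380.7 282.7  92. ] z 91.8 circ 377.3 281.8 32.9 rect [62.6 62.4] 12.730243682861328
carton top 322 mean [434.2 -11.6  95. ] z 95.3 circ 435.1 -12.7 39.2 rect [65.8 50. ] 24.5601863861084
carton scene 345 mean [439.9 -13.6  95. ] z 95.0 circ 437.6 -14.7 39.8 rect [71.3 50.8] 25.531320571899414
jar top 225 mean [ 437.4 -138.7   82. ] z 81.8 circ 438.5 -139.0 27.5 rect [54.1 51.3] 89.96897888183594
jar scene 237 mean [ 442.6 -140.7   82. ] z 82.2 circ 439.7 -142.4 29.0 rect [58.6 51.6] 16.211109161376953
yellow top 321 mean [ 365.8 -279.2   92. ] z
[... 1060 characters left out ...]
    return cv2.undistortPoints(np.array(uv,float).reshape(-1,1,2),K,np.array([c['k1'],0,0,0.]) ).reshape(-1,2)
           ~~~~~~~~~~~~~~~~~~~^^^^^^^^^^^^^^^^^^^^^^^^^^^^^^^^^^^^^^^^^^^^^^^^^^^^^^^^^^^^^^^^^^
cv2.error: OpenCV(4.12.0) /io/opencv/modules/calib3d/src/undistort.dispatch.cpp:347: error: (-215:Assertion failed) CV_IS_MAT(_src) && CV_IS_MAT(_dst) && (_src->rows == 1 || _src->cols == 1) && (_dst->rows == 1 || _dst->cols == 1) && _src->cols + _src->rows - 1 == _dst->rows + _dst->cols - 1 && (CV_MAT_TYPE(_src->type) == CV_32FC2 || CV_MAT_TYPE(_src->type) == CV_64FC2) && (CV_MAT_TYPE(_dst->type) == CV_32FC2 || CV_MAT_TYPE(_dst->type) == CV_64FC2) in function 'cvUndistortPointsInternal'
```

View pics/cr.png

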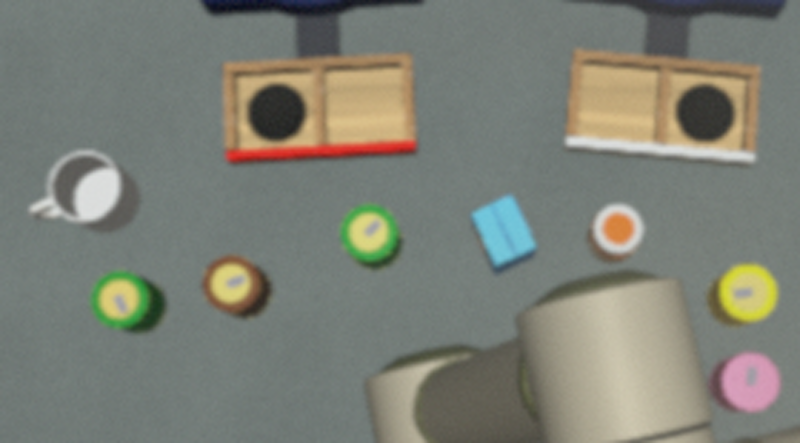

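The crop shows the two trays and their pads clearly. The red tray's pad is on the left (+y) and the white tray's is on the right, as described. Next I'll fit the tray poses.

```bash
cat > t.py <<'E'
from h import *
V,U=np.mgrid[0:400,0:640]; uv=np.c_[U.ravel(),V.ravel()]
for n in ['top','scene']:
    c=pickle.load(open(n+'.pkl','rb')); p=depth(c,uv); im=c['image'].reshape(-1,3).astype(int); b,g,r=im.T
    for t,(x0,y0) in {'red':(575,201),'white':(575,-190)}.items():
        near=(abs(p[:,0]-x0)<75)&(abs(p[:,1]-y0)<135)&(p[:,2]<45)
        rail=near&((r-g>90)&(g<70) if t=='red' else (im.min(1)>150)&(im.max(1)-im.min(1)<35))
        wood=near&(p[:,2]>22)&(p[:,2]<40)&(((r-b)>25))|(rail&(p[:,2]>22))
        pad=near&(im.max(1)<60)&(p[:,2]<22)&(abs(p[:,0]-x0)<50)
        for nm,k,z in (('top30',wood,30),('rail',rail,30),('pad',pad,9)):
            if k.sum()<5: print(t,n,nm,k.sum()); continue
            m=plane(c,uv[k],z)[:,:2]
            print(t,n,nm,k.sum(),np.round(m.mean(0),1),[np.round(a,1) for a in cv2.minAreaRect(m.astype(np.float32))])
E
python3 t.py
```

```text
red top top30 814 [588.5 204. ] [array([589.7, 202.4]), array([119.2, 219.7]), np.float64(2.0)]
red top rail 177 [535.8 200. ] [array([536.3, 197.9]), array([ 10.6, 212.1]), np.float64(3.5)]
red top pad 247 [587.4 253.9] [array([587.5, 253.7]), array([57.6, 55.2]), np.float64(90.0)]
white top top30 735 [ 590.2 -204. ] [array([ 591.7, -199.1]), array([220.5, 115.6]), np.float64(84.8)]
white top rail 227 [ 539.8 -195.5] [array([ 539.7, -196.2]), array([220.1,  11.9]), np.float64(84.6)]
white top pad 228 [ 587.  -251.2] [array([ 587.7, -252.2]), array([55.4, 57.7]), np.float64(0.0)]
red scene top30 1252 [592.5 207.1] [array([593.8, 199.4]), array([119.8, 218.9]), np.float64(3.3)]
red scene rail 271 [540.  198.9] [array([540., 197.]), array([ 11.6, 215.8]), np.float64(3.3)]
red scene pad 453 [587.7 251.9] [array([587.1, 251.8]), array([63.9, 65.4]), np.float64(57.7)]
white scene top30 1005 [ 593.8 -208. ] [array([ 594.4, -200.5]), array([222.6, 119.8]), np.float64(85.4)]
white scene rail 327 [ 539.8 -196.5] [array([ 539.7, -198. ]), array([220.5,  14.9]), np.float64(84.8)]
white scene pad 372 [ 587.5 -254.1] [array([ 587. , -254.1]), array([65.5, 64. ]), np.float64(23.2)]
```

Call:
move_arm --moves '[{"turn": [0, 0, 0], "translation": [25, -26, 2], "hand": 1}, {"turn": [0, 0, 0], "translation": [25, -26, 2], "hand": 1}, {"turn": [0, 0, 0], "translation": [25, -26, 2], "hand": 1}, {"turn": [0, 0, 0], "translation": [25, -26, 2], "hand": 1}, {"turn": [0, 0, 0], "translation": [25, -26, 2], "hand": 1}, {"turn": [0, 0, 0], "translation": [25, -26, 2], "hand": 1}, {"turn": [0, 0, 0], "translation": [25, -26, 2], "hand": 1}, {"turn": [0, 0, 0], "translation": [25, -26, 2], "hand": 1}, {"turn": [0, 0, 0], "translation": [25, -26, 2], "hand": 1}, {"turn": [0, 0, 0], "translation": [25, -26, 2], "hand": 1}]' --grip_force 40

```text
time_s: 0.93
eef_pos: [338.6, -132.6, 230.2]
ee_rot: [0.0, 0.976, 0.216, 0.0]
force: [1.2, -0.2, 0.7]
grip_width: 1.002
grip_force: 0.0
```

Call:
move_arm --moves '[{"turn": [0, 0, 0], "translation": [25, -26, 5], "hand": 1}, {"turn": [0, 0, 0], "translation": [25, -26, 5], "hand": 1}, {"turn": [0, 0, 0], "translation": [25, -26, 5], "hand": 1}, {"turn": [0, 0, 0], "translation": [25, -26, 5], "hand": 1}, {"turn": [0, 0, 0], "translation": [25, -26, 5], "hand": 1}, {"turn": [0, 0, 0], "translation": [25, -26, 5], "hand": 1}, {"turn": [0, 0, 0], "translation": [25, -26, 0], "hand": 1}, {"turn": [0, 0, 0], "translation": [0, 0, 0], "hand": 1}, {"turn": [0, 0, 0], "translation": [0, 0, 0], "hand": 1}, {"turn": [0, 0, 0], "translation": [0, 0, 0], "hand": 1}]'

```text
time_s: 1.77
eef_pos: [419.9, 104.2, 200.1]
ee_rot: [0.0, 0.976, 0.217, -0.0]
force: [0.3, 0.0, -0.5]
grip_width: 1.002
grip_force: 0.0
```

```bash
cat > d.py <<'E'
import sys; from h import *
s=sense(); q=s['ee_rot']; R=Ro.from_quat([q[1],q[2],q[3],q[0]]); T=np.array([float(a) for a in sys.argv[1:4]])
print('t',round(s['time_s'],2),'pos',s['eef_pos'].round(1),'yaw',np.degrees(np.arctan2(*R.as_matrix()[[1,0],0])).round(2),'tilt',R.as_matrix()[:,2].round(3),'w',round(s['grip_width'],3),'gf',round(s['grip_force'],1),'F',s['force'].round(1),'q6',s['joints'][5].round(2),'TOOLDELTA',(R.inv().apply(T-s['eef_pos'])).round(1))
E
python3 d.py 433.3 135.8 60
python3 - <<'E'
from h import *
c=shot('wrist');cv2.imwrite('pics/w1.png',c['image']);pickle.dump(c,open('wrist.pkl','wb'))
print(plane(c,[(320,200)],92),c['T_tool_cam'])
E
```

```text
t 1.77 pos [419.9 104.2 200.1] yaw 25.04 tilt [-0.001 -0.    -1.   ] w 1.002 gf 0.0 F [ 0.3  0.  -0.5] q6 1.11 TOOLDELTA [ 25.6 -22.9 140. ]
[[423.58964449 106.54282791  92.        ]] [[ 3.59967922e-04 -9.47766217e-01 -3.18965622e-01  8.16574486e+01]
 [ 9.99999562e-01  6.16817910e-04 -7.04249604e-04  1.04046735e+00]
 [ 8.64207692e-04 -3.18965229e-01  9.47766024e-01 -1.24005538e+02]
 [ 0.00000000e+00  0.00000000e+00  0.00000000e+00  1.00000000e+00]]
```

View pics/w1.png

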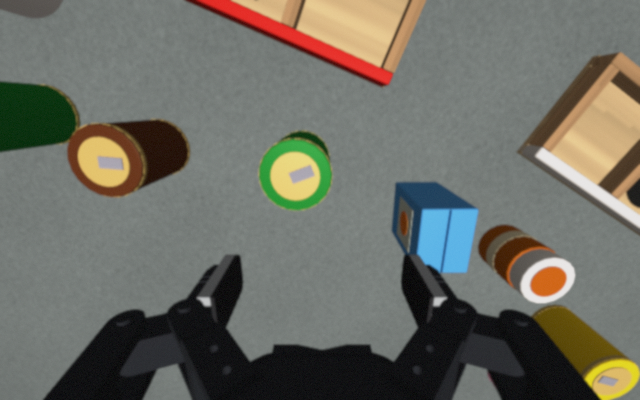

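The wrist view shows the green can's lid centred at about (296,174). The other lids visible are brown (113,160), carton (446,240), jar (548,280) and yellow (608,380).

Run:
```python
from h import *
c=pickle.load(open('wrist.pkl','rb'))
im=c['image'].astype(int);b,g,r=im[...,0],im[...,1],im[...,2]
m=((g-r>50)&(g-b>50)&(g>110)).astype(np.uint8)
cs=max(cv2.findContours(m,0,1)[0],key=cv2.contourArea)
q=plane(c,cs.reshape(-1,2).astype(float),92)[:,:2].astype(np.float32)
print(cv2.minEnclosingCircle(q),plane(c,[(113,160),(548,280),(608,380)],92).round(),plane(c,[(548,280)],82))
```

```text
((434.361572265625, 135.04026794433594), 30.855504989624023) [[ 382.  279.   92.]
 [ 443. -130.   92.]
 [ 367. -279.   92.]] [[ 441.07196725 -141.05180288   82.        ]]
```

Call:
move_arm --moves '[{"turn": [0, 0, 0], "translation": [26, -22, 0], "hand": 1}, {"turn": [0, 0, 0], "translation": [0, 0, 30], "hand": 1}, {"turn": [0, 0, 0], "translation": [0, 0, 30], "hand": 1}, {"turn": [0, 0, 0], "translation": [0, 0, 30], "hand": 1}, {"turn": [0, 0, 0], "translation": [0, 0, 30], "hand": 1}, {"turn": [0, 0, 0], "translation": [0, 0, 20], "hand": 1}, {"turn": [0, 0, 0], "translation": [0, 0, 2], "hand": 1}, {"turn": [0, 0, 0], "translation": [0, 0, 0], "hand": 0.3}, {"turn": [0, 0, 0], "translation": [0, 0, 0], "hand": 0.3}, {"turn": [0, 0, 0], "translation": [0, 0, 0], "hand": 0.3}]'

```text
time_s: 2.65
eef_pos: [435.4, 135.2, 59.9]
ee_rot: [0.0, 0.976, 0.216, 0.001]
force: [1.3, 0.1, 2.1]
grip_width: 0.726
grip_force: 43.8
```

Call:
move_arm --moves '[{"turn": [0, 0, 0], "translation": [0, 0, 0], "hand": 0.3}, {"turn": [0, 0, 0], "translation": [0, 0, 0], "hand": 0.3}, {"turn": [0, 0, 0], "translation": [0, 0, 0], "hand": 0.3}, {"turn": [0, 0, 0], "translation": [0, 0, 0], "hand": 0.3}, {"turn": [0, 0, 0], "translation": [0, 0, 0], "hand": 0.3}, {"turn": [0, 0, 0], "translation": [0, 0, 0], "hand": 0.3}]'

```text
time_s: 3.15
eef_pos: [435.4, 135.3, 59.9]
ee_rot: [0.0, 0.976, 0.217, 0.001]
force: [-0.8, -2.6, 8.3]
grip_width: 0.725
grip_force: 44.4
```

```bash
python3 d.py 587.5 252.5 68
```

```text
t 3.15 pos [435.4 135.3  59.9] yaw 25.03 tilt [ 0.003 -0.    -1.   ] w 0.725 gf 44.4 F [-0.8 -2.6  8.3] q6 1.18 TOOLDELTA [187.4 -41.9  -7.7]
```

Call:
move_arm --moves '[{"turn": [0, 0, 0], "translation": [0, 0, -15], "hand": 0.3}, {"turn": [0, 0, 0], "translation": [0, 0, -30], "hand": 0.3}, {"turn": [0, 0, 0], "translation": [0, 0, -30], "hand": 0.3}, {"turn": [0, 0, 0], "translation": [20, -6, -10], "hand": 0.3}, {"turn": [0, 0, 0], "translation": [30, -7, 0], "hand": 0.3}, {"turn": [0, 0, 0], "translation": [35, -8, 0], "hand": 0.3}, {"turn": [0, 0, 0], "translation": [35, -8, 0], "hand": 0.3}, {"turn": [0, 0, 0], "translation": [35, -8, 0], "hand": 0.3}, {"turn": [0, 0, 0], "translation": [32, -5, 0], "hand": 0.3}, {"turn": [0, 0, 0], "translation": [0, 0, 0], "hand": 0.3}]'

```text
time_s: 3.98
eef_pos: [589.1, 255.1, 142.9]
ee_rot: [-0.0, 0.976, 0.217, 0.001]
force: [0.0, 0.1, -2.3]
grip_width: 0.725
grip_force: 44.7
```

```bash
python3 d.py 587.5 252.5 72
```

```text
t 3.98 pos [589.1 255.1 142.9] yaw 25.1 tilt [ 0.002  0.001 -1.   ] w 0.725 gf 44.7 F [ 0.   0.1 -2.3] q6 1.36 TOOLDELTA [-2.7  1.7 70.9]
```

Call:
move_arm --moves '[{"turn": [0, 0, 0], "translation": [-2.5, 1.5, 10], "hand": 0.3}, {"turn": [0, 0, 0], "translation": [0, 0, 20], "hand": 0.3}, {"turn": [0, 0, 0], "translation": [0, 0, 20], "hand": 0.3}, {"turn": [0, 0, 0], "translation": [0, 0, 15], "hand": 0.3}, {"turn": [0, 0, 0], "translation": [0, 0, 4], "hand": 0.3}, {"turn": [0, 0, 0], "translation": [0, 0, 2], "hand": 0.3}, {"turn": [0, 0, 0], "translation": [0, 0, 0], "hand": 0.3}]'

```text
time_s: 4.57
eef_pos: [584.3, 249.9, 72.8]
ee_rot: [0.0, 0.976, 0.217, 0.0]
force: [0.3, 0.2, -1.8]
grip_width: 0.73
grip_force: 44.7
```

```bash
python3 d.py 587.5 252.5 68
python3 - <<'E'
from h import *
c=shot('top');e=shot('wrist')
cv2.imwrite('pics/p1.png',np.hstack([cv2.resize(c['image'][110:230,180:330],(400,320)),cv2.resize(e['image'],(400,250)) if 0 else cv2.copyMakeBorder(cv2.resize(e['image'],(400,250)),0,70,0,0,0)]))
E
```

```text
t 4.57 pos [584.3 249.9  72.8] yaw 25.01 tilt [ 0.  0. -1.] w 0.73 gf 44.7 F [ 0.3  0.2 -1.8] q6 1.35 TOOLDELTA [ 4.  -1.   4.8]
```

View pics/p1.png

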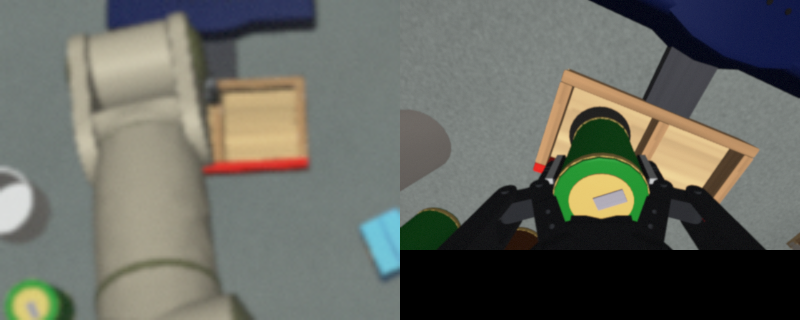

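The wrist view shows the can above the pad, upright in the fingers. I'll correct by a few mm and lower it until it touches.

Call:
move_arm --moves '[{"turn": [0, 0, 0], "translation": [4, -1, 0], "hand": 0.3}, {"turn": [0, 0, 0], "translation": [0, 0, 1.5], "hand": 0.3}, {"turn": [0, 0, 0], "translation": [0, 0, 1], "hand": 0.3}, {"turn": [0, 0, 0], "translation": [0, 0, 0.5], "hand": 0.3}, {"turn": [0, 0, 0], "translation": [0, 0, 0], "hand": 0.3}]'

```text
time_s: 5.08
eef_pos: [587.6, 252.8, 69.1]
ee_rot: [0.0, 0.976, 0.217, -0.0]
force: [0.3, -0.2, -2.7]
grip_width: 0.731
grip_force: 44.7
```

Call:
move_arm --moves '[{"turn": [0, 0, 0], "translation": [0, 0, 0.5], "hand": 0.3}, {"turn": [0, 0, 0], "translation": [0, 0, 0.4], "hand": 0.3}, {"turn": [0, 0, 0], "translation": [0, 0, 0], "hand": 0.3}]'

```text
time_s: 5.33
eef_pos: [587.7, 252.8, 68.3]
ee_rot: [-0.0, 0.976, 0.217, -0.0]
force: [0.4, 0.3, -2.5]
grip_width: 0.727
grip_force: 44.7
```

Call:
move_arm --moves '[{"turn": [0, 0, 0], "translation": [0, 0, 0.5], "hand": 0.3}, {"turn": [0, 0, 0], "translation": [0, 0, 0.4], "hand": 0.3}, {"turn": [0, 0, 0], "translation": [0, 0, 0], "hand": 0.3}]'

```text
time_s: 5.58
eef_pos: [587.7, 252.9, 68.0]
ee_rot: [0.0, 0.976, 0.217, 0.0]
force: [-2.2, -2.1, 3.2]
grip_width: 0.728
grip_force: 45.0
```

Call:
move_arm --moves '[{"turn": [0, 0, 0], "translation": [0, 0, 0], "hand": 0.8}, {"turn": [0, 0, 0], "translation": [0, 0, 0], "hand": 1}, {"turn": [0, 0, 0], "translation": [0, 0, 0], "hand": 1}, {"turn": [0, 0, 0], "translation": [0, 0, 0], "hand": 1}, {"turn": [0, 0, 0], "translation": [0, 0, 0], "hand": 1}, {"turn": [0, 0, 0], "translation": [0, 0, -10], "hand": 1}, {"turn": [0, 0, 0], "translation": [0, 0, -25], "hand": 1}, {"turn": [0, 0, 0], "translation": [0, 0, -35], "hand": 1}, {"turn": [0, 0, 0], "translation": [0, 0, -35], "hand": 1}, {"turn": [0, 0, 0], "translation": [0, 0, -27], "hand": 1}]'

```text
time_s: 6.42
eef_pos: [588.0, 253.0, 203.4]
ee_rot: [-0.0, 0.976, 0.217, 0.002]
force: [0.7, 0.5, 0.4]
grip_width: 1.003
grip_force: 0.0
```

```bash
python3 d.py 440 -141 160
```

```text
t 6.42 pos [588.  253.  203.4] yaw 25.03 tilt [ 0.003  0.001 -1.   ] w 1.003 gf 0.0 F [0.7 0.5 0.4] q6 1.36 TOOLDELTA [-300.9  294.3   42.6]
```

Call:
move_arm --moves '[{"turn": [0, 0, 0], "translation": [-27, 26.5, 0], "hand": 1}, {"turn": [0, 0, 0], "translation": [-27, 26.5, 0], "hand": 1}, {"turn": [0, 0, 0], "translation": [-27, 26.5, 0], "hand": 1}, {"turn": [0, 0, 0], "translation": [-27, 26.5, 0], "hand": 1}, {"turn": [0, 0, 0], "translation": [-27, 26.5, 0], "hand": 1}, {"turn": [0, 0, 0], "translation": [-27, 26.5, 0], "hand": 1}, {"turn": [0, 0, 0], "translation": [-27, 26.5, 10], "hand": 1}, {"turn": [0, 0, 0], "translation": [-27, 26.5, 10], "hand": 1}, {"turn": [0, 0, 0], "translation": [-27, 26.5, 10], "hand": 1}, {"turn": [0, 0, 0], "translation": [-27, 26.5, 8], "hand": 1}]'

```text
time_s: 7.25
eef_pos: [454.2, -102.9, 161.8]
ee_rot: [0.0, 0.976, 0.217, 0.0]
force: [0.9, -0.0, 0.0]
grip_width: 0.995
grip_force: 0.0
```

Call:
move_arm --moves '[{"turn": [0, 0, 0], "translation": [-25, 24, 0], "hand": 1}, {"turn": [0, 0, 0], "translation": [0, 0, 0], "hand": 1}, {"turn": [0, 0, 0], "translation": [0, 0, 0], "hand": 1}]'

```text
time_s: 7.5
eef_pos: [442.4, -135.1, 162.2]
ee_rot: [0.0, 0.977, 0.215, 0.0]
force: [0.1, 0.5, 0.1]
grip_width: 1.0
grip_force: 0.0
```

```bash
python3 d.py 440 -141 45
python3 - <<'E'
from h import *
c=shot('top'); V,U=np.mgrid[0:400,0:640]; uv=np.c_[U.ravel(),V.ravel()]; p=depth(c,uv)
k=(np.hypot(p[:,0]-587,p[:,1]-252)<60)&(abs(p[:,2]-100)<9)
print('placed can',cv2.minEnclosingCircle(p[k][:,:2].astype(np.float32)),np.median(p[k][:,2]))
c=shot('wrist');cv2.imwrite('pics/w2.png',c['image'])
E
```

```text
t 7.5 pos [ 442.4 -135.1  162.2] yaw 24.84 tilt [ 0.001 -0.    -1.   ] w 1.0 gf 0.0 F [0.1 0.5 0.1] q6 0.59 TOOLDELTA [ -4.8   4.3 117.2]
placed can ((585.9307861328125, 253.38624572753906), 32.2252082824707) 100.34950633786602
```

View pics/w2.png

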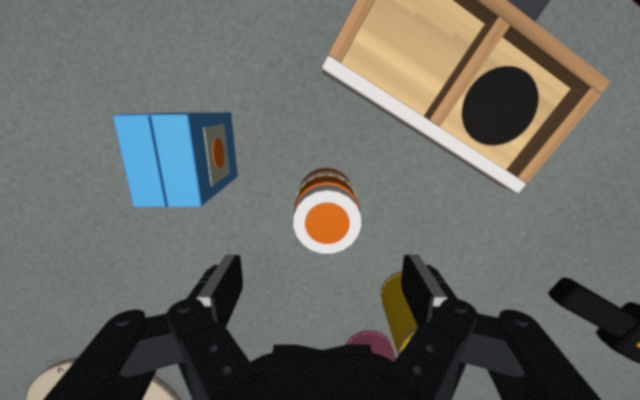

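The wrist view shows the jar's lid at (327,222). The placed green can measures at (586,253) with its top at 100 mm, so it stands on the pad.

```bash
python3 - <<'E'
from h import *
c=shot('wrist'); im=c['image'].astype(int); b,g,r=im[...,0],im[...,1],im[...,2]
m=((r>200)&(g<160)&(b<90)).astype(np.uint8); m[:190]=0
cs=max(cv2.findContours(m,0,1)[0],key=cv2.contourArea)
print(cv2.minEnclosingCircle(plane(c,cs.reshape(-1,2).astype(float),82)[:,:2].astype(np.float32)))
m=((b>200)&(b-r>80)).astype(np.uint8); cs=max(cv2.findContours(m,0,1)[0],key=cv2.contourArea)
print('carton',cv2.minAreaRect(plane(c,cs.reshape(-1,2).astype(float),95)[:,:2].astype(np.float32)))
E
python3 d.py 440 -141 45
```

```text
((439.7239990234375, -141.11956787109375), 17.20349884033203)
carton ((441.8041687011719, -24.812358856201172), (62.89844512939453, 22.98337173461914), 25.21265983581543)
t 7.65 pos [ 443.1 -133.   161.9] yaw 25.1 tilt [ 0.001 -0.    -1.   ] w 0.998 gf 0.0 F [0.4 0.6 0.4] q6 0.59 TOOLDELTA [ -6.2   5.9 116.9]
```

Call:
move_arm --moves '[{"turn": [0, 0, 0], "translation": [-6, 6, 0], "hand": 1}, {"turn": [0, 0, 0], "translation": [0, 0, 25], "hand": 1}, {"turn": [0, 0, 0], "translation": [0, 0, 30], "hand": 1}, {"turn": [0, 0, 0], "translation": [0, 0, 30], "hand": 1}, {"turn": [0, 0, 0], "translation": [0, 0, 20], "hand": 1}, {"turn": [0, 0, 0], "translation": [0, 0, 9], "hand": 1}, {"turn": [0, 0, 0], "translation": [0, 0, 0], "hand": 1}, {"turn": [0, 0, 0], "translation": [0, 0, 0], "hand": 0.3}, {"turn": [0, 0, 0], "translation": [0, 0, 0], "hand": 0.3}, {"turn": [0, 0, 0], "translation": [0, 0, 0], "hand": 0.3}]'

```text
time_s: 8.48
eef_pos: [440.4, -142.0, 49.0]
ee_rot: [0.001, 0.976, 0.217, 0.001]
force: [-0.8, 2.7, 2.7]
grip_width: 0.666
grip_force: 42.1
```

Call:
move_arm --moves '[{"turn": [0, 0, 0], "translation": [0, 0, 0], "hand": 0.3}, {"turn": [0, 0, 0], "translation": [0, 0, 0], "hand": 0.3}, {"turn": [0, 0, 0], "translation": [0, 0, 0], "hand": 0.3}, {"turn": [0, 0, 0], "translation": [0, 0, 0], "hand": 0.3}]'

```text
time_s: 8.82
eef_pos: [440.4, -142.0, 49.0]
ee_rot: [0.001, 0.976, 0.217, 0.001]
force: [0.2, 0.2, 4.7]
grip_width: 0.67
grip_force: 42.0
```

```bash
python3 d.py 593.5 148.5 58
```

```text
t 8.82 pos [ 440.4 -142.    49. ] yaw 25.04 tilt [ 0.002 -0.001 -1.   ] w 0.67 gf 42.0 F [0.2 0.2 4.7] q6 0.57 TOOLDELTA [ 261.7 -198.4   -9. ]
```

Call:
move_arm --moves '[{"turn": [0, 0, 0], "translation": [0, 0, -15], "hand": 0.3}, {"turn": [0, 0, 0], "translation": [0, 0, -30], "hand": 0.3}, {"turn": [0, 0, 0], "translation": [0, 0, -35], "hand": 0.3}, {"turn": [0, 0, 0], "translation": [0, 0, -35], "hand": 0.3}, {"turn": [0, 0, 0], "translation": [13, -10, -10], "hand": 0.3}, {"turn": [0, 0, 0], "translation": [26, -20, 0], "hand": 0.3}, {"turn": [0, 0, 0], "translation": [27, -20, 0], "hand": 0.3}, {"turn": [0, 0, 0], "translation": [27, -20, 0], "hand": 0.3}, {"turn": [0, 0, 0], "translation": [27, -20, 0], "hand": 0.3}, {"turn": [0, 0, 0], "translation": [27, -20, 0], "hand": 0.3}]'

```text
time_s: 9.65
eef_pos: [526.9, 21.7, 173.5]
ee_rot: [0.0, 0.976, 0.217, 0.001]
force: [0.5, 0.2, -2.9]
grip_width: 0.667
grip_force: 44.2
```

Call:
move_arm --moves '[{"turn": [0, 0, 0], "translation": [27, -20, 0], "hand": 0.3}, {"turn": [0, 0, 0], "translation": [27, -20, 0], "hand": 0.3}, {"turn": [0, 0, 0], "translation": [27, -20, 0], "hand": 0.3}, {"turn": [0, 0, 0], "translation": [22, -18, 0], "hand": 0.3}, {"turn": [0, 0, 0], "translation": [12, -10, 0], "hand": 0.3}, {"turn": [0, 0, 0], "translation": [0, 0, 0], "hand": 0.3}, {"turn": [0, 0, 0], "translation": [0, 0, 0], "hand": 0.3}, {"turn": [0, 0, 0], "translation": [0, 0, 0], "hand": 0.3}]'

```text
time_s: 10.32
eef_pos: [593.1, 147.8, 172.9]
ee_rot: [0.0, 0.976, 0.217, -0.0]
force: [0.0, -0.3, -2.3]
grip_width: 0.669
grip_force: 44.1
```

```bash
python3 d.py 593.5 148.5 60
python3 - <<'E'
from h import *
c=shot('wrist');cv2.imwrite('pics/w3.png',c['image'])
E
```

```text
t 10.32 pos [593.1 147.8 172.9] yaw 25.01 tilt [-0. -0. -1.] w 0.669 gf 44.1 F [ 0.  -0.3 -2.3] q6 1.19 TOOLDELTA [  0.7  -0.5 112.9]
```

View pics/w3.png

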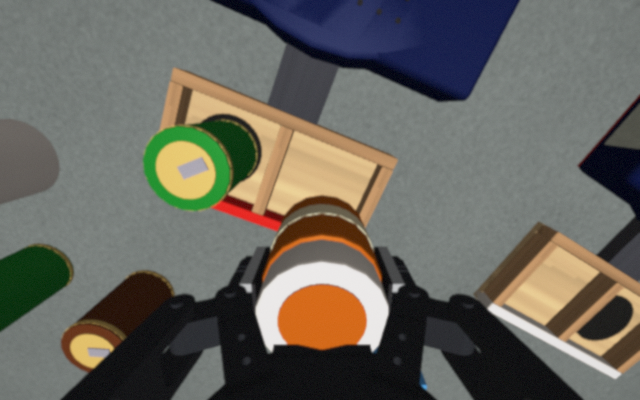

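The wrist view shows the jar upright in the fingers, with the green can upright on its pad at (188,168).

Call:
move_arm --moves '[{"turn": [0, 0, 0], "translation": [0.5, -0.5, 20], "hand": 0.3}, {"turn": [0, 0, 0], "translation": [0, 0, 30], "hand": 0.3}, {"turn": [0, 0, 0], "translation": [0, 0, 30], "hand": 0.3}, {"turn": [0, 0, 0], "translation": [0, 0, 20], "hand": 0.3}, {"turn": [0, 0, 0], "translation": [0, 0, 8], "hand": 0.3}, {"turn": [0, 0, 0], "translation": [0, 0, 4], "hand": 0.3}, {"turn": [0, 0, 0], "translation": [0, 0, 2], "hand": 0.3}, {"turn": [0, 0, 0], "translation": [0, 0, 1], "hand": 0.3}, {"turn": [0, 0, 0], "translation": [0, 0, 0.5], "hand": 0.3}, {"turn": [0, 0, 0], "translation": [0, 0, 0], "hand": 0.3}]'

```text
time_s: 11.2
eef_pos: [594.1, 149.1, 58.0]
ee_rot: [0.0, 0.976, 0.217, 0.001]
force: [0.0, -0.0, -3.0]
grip_width: 0.663
grip_force: 44.1
```

Call:
move_arm --moves '[{"turn": [0, 0, 0], "translation": [0, 0, 0.4], "hand": 0.3}, {"turn": [0, 0, 0], "translation": [0, 0, 0], "hand": 0.3}]'

```text
time_s: 11.37
eef_pos: [593.8, 149.1, 57.1]
ee_rot: [0.0, 0.976, 0.217, 0.0]
force: [-0.6, 0.2, -0.4]
grip_width: 0.663
grip_force: 44.3
```

Call:
move_arm --moves '[{"turn": [0, 0, 0], "translation": [0, 0, 0.5], "hand": 0.3}, {"turn": [0, 0, 0], "translation": [0, 0, 0], "hand": 0.3}]'

```text
time_s: 11.53
eef_pos: [593.9, 149.2, 57.0]
ee_rot: [0.0, 0.976, 0.217, 0.0]
force: [-2.8, 0.8, 4.7]
grip_width: 0.667
grip_force: 44.9
```

Call:
move_arm --moves '[{"turn": [0, 0, 0], "translation": [0, 0, 0], "hand": 0.8}, {"turn": [0, 0, 0], "translation": [0, 0, 0], "hand": 1}, {"turn": [0, 0, 0], "translation": [0, 0, 0], "hand": 1}, {"turn": [0, 0, 0], "translation": [0, 0, 0], "hand": 1}, {"turn": [0, 0, 0], "translation": [0, 0, 0], "hand": 1}, {"turn": [0, 0, 0], "translation": [0, 0, -10], "hand": 1}, {"turn": [0, 0, 0], "translation": [0, 0, -25], "hand": 1}, {"turn": [0, 0, 0], "translation": [0, 0, -35], "hand": 1}, {"turn": [0, 0, 0], "translation": [0, 0, -35], "hand": 1}, {"turn": [0, 0, 0], "translation": [0, 0, -37], "hand": 1}]'

```text
time_s: 12.37
eef_pos: [593.2, 149.1, 200.2]
ee_rot: [-0.0, 0.976, 0.217, -0.0]
force: [0.7, 0.3, -0.0]
grip_width: 0.998
grip_force: 0.0
```

```bash
python3 d.py 367.5 -281 180
```

```text
t 12.37 pos [593.2 149.1 200.2] yaw 25.02 tilt [-0. -0. -1.] w 0.998 gf 0.0 F [ 0.7  0.3 -0. ] q6 1.19 TOOLDELTA [-386.5  294.2   20.3]
```

Call:
move_arm --moves '[{"turn": [0, 0, 0], "translation": [-27.5, 21, 0], "hand": 1}, {"turn": [0, 0, 0], "translation": [-27.5, 21, 0], "hand": 1}, {"turn": [0, 0, 0], "translation": [-27.5, 21, 0], "hand": 1}, {"turn": [0, 0, 0], "translation": [-27.5, 21, 0], "hand": 1}, {"turn": [0, 0, 0], "translation": [-27.5, 21, 0], "hand": 1}, {"turn": [0, 0, 0], "translation": [-27.5, 21, 0], "hand": 1}, {"turn": [0, 0, 0], "translation": [-27.5, 21, 0], "hand": 1}, {"turn": [0, 0, 0], "translation": [-27.5, 21, 0], "hand": 1}, {"turn": [0, 0, 0], "translation": [-27.5, 21, 0], "hand": 1}, {"turn": [0, 0, 0], "translation": [-27.5, 21, 0], "hand": 1}]'

```text
time_s: 13.2
eef_pos: [432.3, -158.8, 199.0]
ee_rot: [0.0, 0.976, 0.217, 0.0]
force: [0.3, -0.0, 0.0]
grip_width: 0.998
grip_force: 0.0
```

Call:
move_arm --moves '[{"turn": [0, 0, 0], "translation": [-27.5, 21, 5], "hand": 1}, {"turn": [0, 0, 0], "translation": [-27.5, 21, 5], "hand": 1}, {"turn": [0, 0, 0], "translation": [-27.5, 21, 5], "hand": 1}, {"turn": [0, 0, 0], "translation": [-15, 12, 5], "hand": 1}, {"turn": [0, 0, 0], "translation": [0, 0, 0], "hand": 1}, {"turn": [0, 0, 0], "translation": [0, 0, 0], "hand": 1}, {"turn": [0, 0, 0], "translation": [0, 0, 0], "hand": 1}]'

```text
time_s: 13.78
eef_pos: [377.0, -266.2, 178.7]
ee_rot: [0.0, 0.976, 0.217, 0.0]
force: [-0.2, 1.0, 0.0]
grip_width: 0.997
grip_force: 0.0
```

```bash
python3 - <<'E'
from h import *
c=shot('top'); V,U=np.mgrid[0:400,0:640]; uv=np.c_[U.ravel(),V.ravel()]; p=depth(c,uv)
for x,y,h in ((587,252,100),(593.5,149,90)):
    k=(np.hypot(p[:,0]-x,p[:,1]-y)<60)&(abs(p[:,2]-h)<6)
    print('placed',cv2.minEnclosingCircle(p[k][:,:2].astype(np.float32)),np.median(p[k][:,2]))
c=shot('wrist');cv2.imwrite('pics/w4.png',c['image'])
im=c['image'].astype(int); b,g,r=im[...,0],im[...,1],im[...,2]
m=((r>190)&(g>190)&(b<90)).astype(np.uint8)
cs=max(cv2.findContours(m,0,1)[0],key=cv2.contourArea)
print(cv2.minEnclosingCircle(plane(c,cs.reshape(-1,2).astype(float),92)[:,:2].astype(np.float32)))
E
python3 d.py 367.5 -281.3 60
```

```text
placed ((585.322998046875, 253.14306640625), 32.09464645385742) 100.3104995502094
placed ((592.5420532226562, 150.6280975341797), 27.86825180053711) 90.3650609807421
((367.9575500488281, -282.15191650390625), 30.591100692749023)
t 13.88 pos [ 377.2 -265.9  178.6] yaw 25.11 tilt [ 0.001 -0.    -1.   ] w 1.002 gf 0.0 F [ 0.5  0.8 -0. ] q6 0.26 TOOLDELTA [-15.4   9.8 118.6]
```

View pics/w4.png

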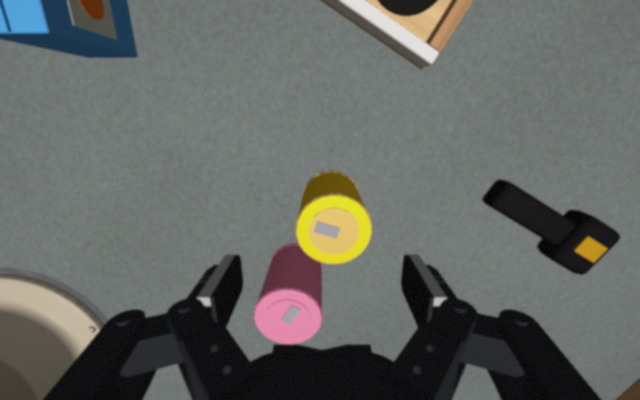

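The red order stands: the can's top is at 100 mm and the jar's at 90 mm, each centred in its bay. The wrist view shows the yellow can at (333,230), with the pink one clear of the fingers.

Call:
move_arm --moves '[{"turn": [0, 0, 0], "translation": [-15.5, 10.5, 0], "hand": 1}, {"turn": [0, 0, 0], "translation": [0, 0, 25], "hand": 1}, {"turn": [0, 0, 0], "translation": [0, 0, 30], "hand": 1}, {"turn": [0, 0, 0], "translation": [0, 0, 30], "hand": 1}, {"turn": [0, 0, 0], "translation": [0, 0, 25], "hand": 1}, {"turn": [0, 0, 0], "translation": [0, 0, 9], "hand": 1}, {"turn": [0, 0, 0], "translation": [0, 0, 0], "hand": 1}, {"turn": [0, 0, 0], "translation": [0, 0, 0], "hand": 0.3}, {"turn": [0, 0, 0], "translation": [0, 0, 0], "hand": 0.3}, {"turn": [0, 0, 0], "translation": [0, 0, 0], "hand": 0.3}]'

```text
time_s: 14.72
eef_pos: [367.8, -283.2, 60.8]
ee_rot: [0.001, 0.976, 0.217, 0.001]
force: [-0.3, 2.4, 6.8]
grip_width: 0.731
grip_force: 43.9
```

Call:
move_arm --moves '[{"turn": [0, 0, 0], "translation": [0, 0, 0], "hand": 0.3}, {"turn": [0, 0, 0], "translation": [0, 0, 0], "hand": 0.3}, {"turn": [0, 0, 0], "translation": [0, 0, 0], "hand": 0.3}, {"turn": [0, 0, 0], "translation": [0, 0, 0], "hand": 0.3}]'

```text
time_s: 15.05
eef_pos: [367.8, -283.2, 60.8]
ee_rot: [0.001, 0.976, 0.217, 0.001]
force: [0.9, 2.4, 7.1]
grip_width: 0.731
grip_force: 44.0
```

```bash
python3 d.py 587.3 -252.5 68
```

```text
t 15.05 pos [ 367.8 -283.2   60.8] yaw 25.04 tilt [ 0.002 -0.002 -1.   ] w 0.731 gf 44.0 F [0.9 2.4 7.1] q6 0.22 TOOLDELTA [211.9  65.1  -6.8]
```

Call:
move_arm --moves '[{"turn": [0, 0, 0], "translation": [0, 0, -15], "hand": 0.3}, {"turn": [0, 0, 0], "translation": [0, 0, -30], "hand": 0.3}, {"turn": [0, 0, 0], "translation": [0, 0, -30], "hand": 0.3}, {"turn": [0, 0, 0], "translation": [15, 5, -15], "hand": 0.3}, {"turn": [0, 0, 0], "translation": [30, 9, 0], "hand": 0.3}, {"turn": [0, 0, 0], "translation": [35, 11, 0], "hand": 0.3}, {"turn": [0, 0, 0], "translation": [35, 11, 0], "hand": 0.3}, {"turn": [0, 0, 0], "translation": [35, 11, 0], "hand": 0.3}, {"turn": [0, 0, 0], "translation": [35, 11, 0], "hand": 0.3}, {"turn": [0, 0, 0], "translation": [20, 6, 0], "hand": 0.3}]'

```text
time_s: 15.88
eef_pos: [582.8, -252.8, 149.8]
ee_rot: [0.001, 0.976, 0.217, 0.001]
force: [0.8, -0.6, -2.5]
grip_width: 0.729
grip_force: 45.1
```

Call:
move_arm --moves '[{"turn": [0, 0, 0], "translation": [7, 1, 0], "hand": 0.3}, {"turn": [0, 0, 0], "translation": [0, 0, 0], "hand": 0.3}, {"turn": [0, 0, 0], "translation": [0, 0, 0], "hand": 0.3}, {"turn": [0, 0, 0], "translation": [0, 0, 0], "hand": 0.3}]'

```text
time_s: 16.22
eef_pos: [585.7, -252.3, 149.5]
ee_rot: [-0.0, 0.976, 0.216, -0.0]
force: [0.3, 0.2, -3.2]
grip_width: 0.726
grip_force: 45.1
```

```bash
python3 d.py 587.3 -252.5 72
python3 - <<'E'
from h import *
c=shot('wrist');cv2.imwrite('pics/w5.png',c['image'])
E
```

```text
t 16.22 pos [ 585.7 -252.3  149.5] yaw 24.99 tilt [-0. -0. -1.] w 0.726 gf 45.1 F [ 0.3  0.2 -3.2] q6 0.54 TOOLDELTA [ 1.4  0.8 77.5]
```

View pics/w5.png

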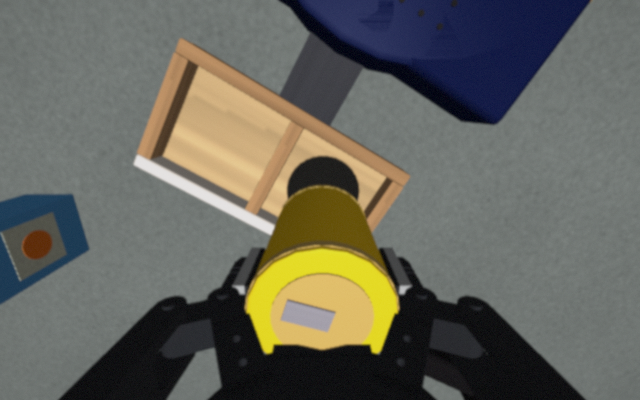

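The wrist view shows the yellow can held upright above the white tray's pad.

Call:
move_arm --moves '[{"turn": [0, 0, 0], "translation": [1.5, 1, 10], "hand": 0.3}, {"turn": [0, 0, 0], "translation": [0, 0, 25], "hand": 0.3}, {"turn": [0, 0, 0], "translation": [0, 0, 25], "hand": 0.3}, {"turn": [0, 0, 0], "translation": [0, 0, 12], "hand": 0.3}, {"turn": [0, 0, 0], "translation": [0, 0, 4], "hand": 0.3}, {"turn": [0, 0, 0], "translation": [0, 0, 2], "hand": 0.3}, {"turn": [0, 0, 0], "translation": [0, 0, 1], "hand": 0.3}, {"turn": [0, 0, 0], "translation": [0, 0, 0.5], "hand": 0.3}, {"turn": [0, 0, 0], "translation": [0, 0, 0], "hand": 0.3}, {"turn": [0, 0, 0], "translation": [0, 0, 0], "hand": 0.3}]'

```text
time_s: 17.1
eef_pos: [588.7, -252.4, 70.4]
ee_rot: [0.0, 0.976, 0.217, 0.0]
force: [-0.4, -0.4, -2.2]
grip_width: 0.729
grip_force: 45.1
```

Call:
move_arm --moves '[{"turn": [0, 0, 0], "translation": [0, 0, 0.6], "hand": 0.3}, {"turn": [0, 0, 0], "translation": [0, 0, 0], "hand": 0.3}]'

```text
time_s: 17.27
eef_pos: [588.5, -252.3, 69.2]
ee_rot: [0.0, 0.976, 0.217, 0.0]
force: [0.2, 0.1, -2.2]
grip_width: 0.727
grip_force: 45.1
```

Call:
move_arm --moves '[{"turn": [0, 0, 0], "translation": [0, 0, 0.5], "hand": 0.3}, {"turn": [0, 0, 0], "translation": [0, 0, 0], "hand": 0.3}]'

```text
time_s: 17.43
eef_pos: [588.6, -252.3, 68.9]
ee_rot: [0.0, 0.976, 0.217, 0.0]
force: [-1.4, 1.7, 0.7]
grip_width: 0.727
grip_force: 45.5
```

Call:
move_arm --moves '[{"turn": [0, 0, 0], "translation": [0, 0, 0.3], "hand": 0.3}, {"turn": [0, 0, 0], "translation": [0, 0, 0], "hand": 0.8}, {"turn": [0, 0, 0], "translation": [0, 0, 0], "hand": 1}, {"turn": [0, 0, 0], "translation": [0, 0, 0], "hand": 1}, {"turn": [0, 0, 0], "translation": [0, 0, 0], "hand": 1}, {"turn": [0, 0, 0], "translation": [0, 0, -10], "hand": 1}, {"turn": [0, 0, 0], "translation": [0, 0, -30], "hand": 1}, {"turn": [0, 0, 0], "translation": [0, 0, -35], "hand": 1}, {"turn": [0, 0, 0], "translation": [0, 0, -35], "hand": 1}, {"turn": [0, 0, 0], "translation": [0, 0, -20], "hand": 1}]'

```text
time_s: 18.27
eef_pos: [589.2, -252.7, 203.4]
ee_rot: [0.002, 0.976, 0.217, 0.002]
force: [0.9, 0.3, 0.1]
grip_width: 0.999
grip_force: 0.0
```

```bash
python3 d.py 435.5 -13 200
```

```text
t 18.27 pos [ 589.2 -252.7  203.4] yaw 25.03 tilt [ 0.005 -0.003 -1.   ] w 0.999 gf 0.0 F [0.9 0.3 0.1] q6 0.55 TOOLDELTA [ -37.8 -282.2    1.9]
```

Call:
move_arm --moves '[{"turn": [0, 0, 0], "translation": [-5, -31, 0], "hand": 1}, {"turn": [0, 0, 0], "translation": [-5, -31, 0], "hand": 1}, {"turn": [0, 0, 0], "translation": [-5, -31, 0], "hand": 1}, {"turn": [0, 0, 0], "translation": [-5, -31, 0], "hand": 1}, {"turn": [0, 0, 0], "translation": [-5, -31, 0], "hand": 1}, {"turn": [0, 0, 0], "translation": [-5, -31, 0], "hand": 1}, {"turn": [0, 0, 0], "translation": [-5, -31, 0], "hand": 1}, {"turn": [0, 0, 0], "translation": [-5, -31, 0], "hand": 1}, {"turn": [0, 0, 0], "translation": [0, -28, 0], "hand": 1}, {"turn": [0, 0, 0], "translation": [0, 0, 0], "hand": 1}]'

```text
time_s: 19.1
eef_pos: [433.5, -15.9, 199.0]
ee_rot: [-0.0, 0.976, 0.218, 0.0]
force: [-0.3, -1.1, -0.1]
grip_width: 1.004
grip_force: 0.0
```

Call:
move_arm --moves '[{"turn": [0, 0, 0], "translation": [0, 0, 0], "hand": 1}, {"turn": [0, 0, 0], "translation": [0, 0, 0], "hand": 1}]'

```text
time_s: 19.27
eef_pos: [436.0, -19.6, 198.8]
ee_rot: [0.0, 0.976, 0.217, 0.001]
force: [0.1, 0.1, 0.3]
grip_width: 0.997
grip_force: 0.0
```

```bash
python3 - <<'E'
from h import *
c=shot('top'); V,U=np.mgrid[0:400,0:640]; uv=np.c_[U.ravel(),V.ravel()]; p=depth(c,uv)
for x,y,h in ((587,-252,100),):
    k=(np.hypot(p[:,0]-x,p[:,1]-y)<60)&(abs(p[:,2]-h)<6)
    print('placed',cv2.minEnclosingCircle(p[k][:,:2].astype(np.float32)),np.median(p[k][:,2]))
c=shot('wrist');cv2.imwrite('pics/w6.png',c['image']); p=depth(c,uv)
k=(abs(p[:,2]-95)<5)&(np.hypot(p[:,0]-435,p[:,1]+13)<60)
print(k.sum(),'carton',cv2.minAreaRect(plane(c,uv[k],95)[:,:2].astype(np.float32)))
E
python3 d.py 435.5 -13 60
```

```text
placed ((587.2174682617188, -250.93321228027344), 32.343727111816406) 100.13219440640337
4147 carton ((437.3575439453125, -12.91219711303711), (64.78562927246094, 49.72959518432617), 25.2066593170166)
t 19.37 pos [436.  -19.9 198.4] yaw 24.97 tilt [ 0. -0. -1.] w 0.999 gf 0.0 F [ 0.3 -0.3  0.7] q6 0.82 TOOLDELTA [  2.4  -6.5 138.4]
```

View pics/w6.png

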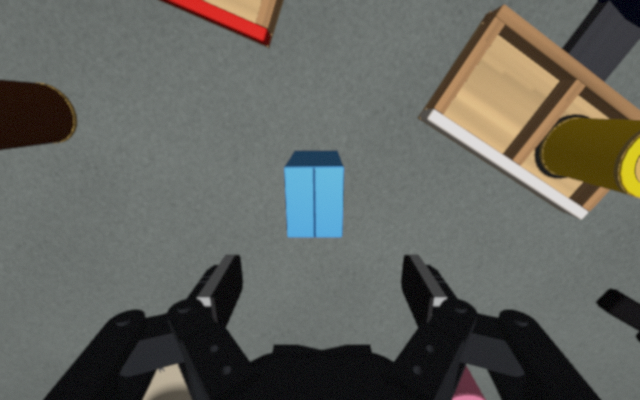

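The carton at (315,200) is square to the fingers and its yaw of 25° matches the tool's. The yellow can stands on its pad at (587,-251) with its top at 100 mm.

Call:
move_arm --moves '[{"turn": [0, 0, 0], "translation": [3.5, -6, 0], "hand": 1}, {"turn": [0, 0, 0], "translation": [0, 0, 25], "hand": 1}, {"turn": [0, 0, 0], "translation": [0, 0, 35], "hand": 1}, {"turn": [0, 0, 0], "translation": [0, 0, 35], "hand": 1}, {"turn": [0, 0, 0], "translation": [0, 0, 30], "hand": 1}, {"turn": [0, 0, 0], "translation": [0, 0, 13], "hand": 1}, {"turn": [0, 0, 0], "translation": [0, 0, 0], "hand": 1}, {"turn": [0, 0, 0], "translation": [0, 0, 0], "hand": 0.3}, {"turn": [0, 0, 0], "translation": [0, 0, 0], "hand": 0.3}, {"turn": [0, 0, 0], "translation": [0, 0, 0], "hand": 0.3}]'

```text
time_s: 20.2
eef_pos: [436.9, -12.4, 61.4]
ee_rot: [0.001, 0.976, 0.217, 0.001]
force: [0.9, 0.0, 0.9]
grip_width: 0.605
grip_force: 0.0
```

Call:
move_arm --moves '[{"turn": [0, 0, 0], "translation": [0, 0, 0], "hand": 0.3}, {"turn": [0, 0, 0], "translation": [0, 0, 0], "hand": 0.3}, {"turn": [0, 0, 0], "translation": [0, 0, 0], "hand": 0.3}, {"turn": [0, 0, 0], "translation": [0, 0, 0], "hand": 0.3}, {"turn": [0, 0, 0], "translation": [0, 0, 0], "hand": 0.3}]'

```text
time_s: 20.62
eef_pos: [436.9, -12.3, 61.5]
ee_rot: [0.001, 0.976, 0.217, 0.001]
force: [-0.5, 0.8, 7.1]
grip_width: 0.583
grip_force: 34.6
```

```bash
python3 d.py 596.7 -148.5 68
```

```text
t 20.62 pos [436.9 -12.3  61.5] yaw 25.02 tilt [ 0.003 -0.001 -1.   ] w 0.583 gf 34.6 F [-0.5  0.8  7.1] q6 0.84 TOOLDELTA [ 87.3 191.   -6. ]
```

Call:
move_arm --moves '[{"turn": [0, 0, 0], "translation": [0, 0, -15], "hand": 0.3}, {"turn": [0, 0, 0], "translation": [0, 0, -30], "hand": 0.3}, {"turn": [0, 0, 0], "translation": [0, 0, -35], "hand": 0.3}, {"turn": [0, 0, 0], "translation": [6, 13, -20], "hand": 0.3}, {"turn": [0, 0, 0], "translation": [13, 28, 0], "hand": 0.3}, {"turn": [0, 0, 0], "translation": [14, 31, 0], "hand": 0.3}, {"turn": [0, 0, 0], "translation": [14, 31, 0], "hand": 0.3}, {"turn": [0, 0, 0], "translation": [14, 31, 0], "hand": 0.3}, {"turn": [0, 0, 0], "translation": [14, 31, 0], "hand": 0.3}, {"turn": [0, 0, 0], "translation": [9, 20, 0], "hand": 0.3}]'

```text
time_s: 21.45
eef_pos: [592.1, -146.3, 160.6]
ee_rot: [0.001, 0.976, 0.216, 0.001]
force: [0.4, 0.9, -1.4]
grip_width: 0.579
grip_force: 35.3
```

Call:
move_arm --moves '[{"turn": [0, 0, 0], "translation": [3, 6, 0], "hand": 0.3}, {"turn": [0, 0, 0.08], "translation": [0, 0, 0], "hand": 0.3}, {"turn": [0, 0, 0.1], "translation": [0, 0, 0], "hand": 0.3}, {"turn": [0, 0, 0.1], "translation": [0, 0, 0], "hand": 0.3}, {"turn": [0, 0, 0.1], "translation": [0, 0, 0], "hand": 0.3}, {"turn": [0, 0, 0.1], "translation": [0, 0, 0], "hand": 0.3}, {"turn": [0, 0, 0.04], "translation": [0, 0, 0], "hand": 0.3}, {"turn": [0, 0, 0], "translation": [0, 0, 0], "hand": 0.3}, {"turn": [0, 0, 0], "translation": [0, 0, 0], "hand": 0.3}, {"turn": [0, 0, 0], "translation": [0, 0, 0], "hand": 0.3}]'

```text
time_s: 22.28
eef_pos: [595.6, -148.2, 160.5]
ee_rot: [0.0, 0.999, -0.041, 0.0]
force: [-0.9, 0.5, -1.4]
grip_width: 0.582
grip_force: 35.3
```

```bash
python3 d.py 596.7 -148.5 72
python3 - <<'E'
from h import *
c=shot('wrist');cv2.imwrite('pics/w7.png',c['image'])
E
```

```text
t 22.28 pos [ 595.6 -148.2  160.5] yaw -4.68 tilt [ 0. -0. -1.] w 0.582 gf 35.3 F [-0.9  0.5 -1.4] q6 1.22 TOOLDELTA [ 1.1  0.2 88.5]
```

View pics/w7.png

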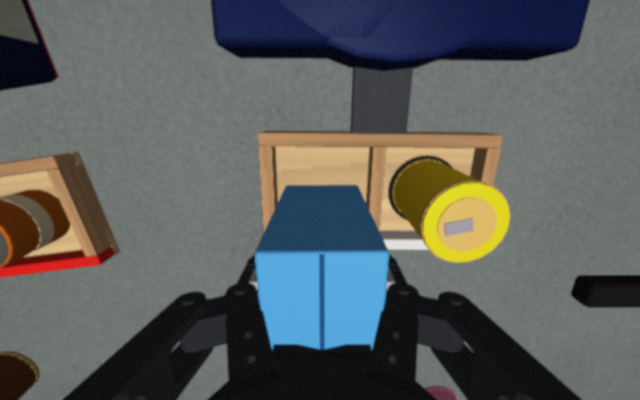

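The carton is aligned with the bare bay, and the yellow can stands clear on the right.

Call:
move_arm --moves '[{"turn": [0, 0, 0], "translation": [1, 0, 15], "hand": 0.3}, {"turn": [0, 0, 0], "translation": [0, 0, 25], "hand": 0.3}, {"turn": [0, 0, 0], "translation": [0, 0, 25], "hand": 0.3}, {"turn": [0, 0, 0], "translation": [0, 0, 14], "hand": 0.3}, {"turn": [0, 0, 0], "translation": [0, 0, 6], "hand": 0.3}, {"turn": [0, 0, 0], "translation": [0, 0, 3], "hand": 0.3}, {"turn": [0, 0, 0], "translation": [0, 0, 2], "hand": 0.3}, {"turn": [0, 0, 0], "translation": [0, 0, 0.5], "hand": 0.3}, {"turn": [0, 0, 0], "translation": [0, 0, 0], "hand": 0.3}, {"turn": [0, 0, 0], "translation": [0, 0, 0], "hand": 0.3}]'

```text
time_s: 23.17
eef_pos: [597.1, -148.6, 70.6]
ee_rot: [0.0, 0.999, -0.042, 0.001]
force: [-1.0, -0.1, -1.9]
grip_width: 0.581
grip_force: 35.3
```

Call:
move_arm --moves '[{"turn": [0, 0, 0], "translation": [0, 0, 0.5], "hand": 0.3}, {"turn": [0, 0, 0], "translation": [0, 0, 0], "hand": 0.3}]'

```text
time_s: 23.33
eef_pos: [596.9, -148.6, 69.6]
ee_rot: [0.0, 0.999, -0.042, 0.0]
force: [0.3, 0.2, -0.1]
grip_width: 0.584
grip_force: 35.5
```

Call:
move_arm --moves '[{"turn": [0, 0, 0], "translation": [0, 0, 0.4], "hand": 0.3}, {"turn": [0, 0, 0], "translation": [0, 0, 0], "hand": 0.3}]'

```text
time_s: 23.5
eef_pos: [596.9, -148.5, 69.6]
ee_rot: [0.0, 0.999, -0.042, 0.0]
force: [-2.1, 1.0, 5.7]
grip_width: 0.578
grip_force: 36.0
```

Call:
move_arm --moves '[{"turn": [0, 0, 0], "translation": [0, 0, 0], "hand": 0.7}, {"turn": [0, 0, 0], "translation": [0, 0, 0], "hand": 0.85}, {"turn": [0, 0, 0], "translation": [0, 0, 0], "hand": 0.85}, {"turn": [0, 0, 0], "translation": [0, 0, 0], "hand": 0.85}, {"turn": [0, 0, 0], "translation": [0, 0, 0], "hand": 0.85}, {"turn": [0, 0, 0], "translation": [0, 0, -10], "hand": 0.85}, {"turn": [0, 0, 0], "translation": [0, 0, -30], "hand": 0.85}, {"turn": [0, 0, 0], "translation": [0, 0, -35], "hand": 0.85}, {"turn": [0, 0, 0], "translation": [0, 0, -35], "hand": 0.85}, {"turn": [0, 0, 0], "translation": [0, 0, -30], "hand": 0.85}]'

```text
time_s: 24.33
eef_pos: [596.8, -148.5, 212.2]
ee_rot: [0.0, 0.999, -0.042, 0.001]
force: [0.1, 0.3, 0.2]
grip_width: 0.853
grip_force: 0.0
```

Call:
move_arm --moves '[{"turn": [0, 0, 0], "translation": [-35, 0, 0], "hand": 0.85}, {"turn": [0, 0, 0], "translation": [-35, 0, 0], "hand": 0.85}, {"turn": [0, 0, 0], "translation": [-35, 0, 0], "hand": 0.85}, {"turn": [0, 0, 0], "translation": [-35, 0, 0], "hand": 0.85}, {"turn": [0, 0, 0], "translation": [-35, 0, 0], "hand": 0.85}, {"turn": [0, 0, 0], "translation": [-20, 0, 0], "hand": 0.85}, {"turn": [0, 0, 0], "translation": [0, 0, 0], "hand": 0.85}, {"turn": [0, 0, 0], "translation": [0, 0, 0], "hand": 0.85}]'

```text
time_s: 25.0
eef_pos: [402.3, -132.5, 209.9]
ee_rot: [0.001, 0.999, -0.042, 0.001]
force: [1.0, -0.2, 0.0]
grip_width: 0.854
grip_force: 0.0
```

```bash
python3 - <<'E'
from h import *
c=shot('top'); V,U=np.mgrid[0:400,0:640]; uv=np.c_[U.ravel(),V.ravel()]; p=depth(c,uv)
for x,y,h in ((587,-252,100),(597,-148,103),(587,252,100),(593.5,149,90),(376,287,92),(358,407,92),(268,-280,92)):
    k=(np.hypot(p[:,0]-x,p[:,1]-y)<55)&(abs(p[:,2]-h)<6); m=p[k][:,:2].astype(np.float32)
    if k.sum()>4: print(x,y,cv2.minEnclosingCircle(m),cv2.minAreaRect(m),np.median(p[k][:,2]))
s=shot('scene')
cv2.imwrite('pics/end.png',np.vstack([cv2.resize(c['image'][30:270,140:520],(500,316)),cv2.resize(s['image'][100:300,100:540],(500,227))]))
E
python3 d.py 0 0 0
```

```text
587 -252 ((587.9887084960938, -250.65133666992188), 32.312007904052734) ((586.8640747070312, -251.21026611328125), (60.87172317504883, 62.60224914550781), 40.730350494384766) 100.10775749550821
597 -148 ((594.754638671875, -147.1310577392578), 39.074378967285156) ((594.6468505859375, -147.3346710205078), (50.34873580932617, 65.92362213134766), 85.0579833984375) 102.82935684416509
587 252 ((585.849365234375, 252.9932098388672), 32.34015655517578) ((585.7405395507812, 252.5480194091797), (60.8117561340332, 60.163185119628906), 89.67264556884766) 100.43115561269856
593.5 149 ((592.265380859375, 150.5787811279297), 27.72463035583496) ((591.6593627929688, 150.1280059814453), (53.796321868896484, 51.61614990234375), 2.2104358673095703) 90.18157022353093
376 287 ((376.32403564453125, 287.6501159667969), 32.253482818603516) ((377.05279541015625, 288.1539611816406), (60.160736083984375, 63.52724075317383), 1.4454128742218018) 92.61789816212402
358 407 ((358.1980285644531, 406.8157653808594), 32.07190704345703) ((358.4972229003906, 407.968994140625), (59.939823150634766, 60.827880859375), 0.9462940692901611) 92.79674673925575
268 -280 ((268.6297912597656, -279.8830871582031), 32.1708869934082) ((268.3207702636719, -279.59722900390625), (62.117584228515625, 61.74878692626953), 55.44776153564453) 92.25087704791918
t 25.1 pos [ 403.1 -132.6  209.4] yaw -4.77 tilt [ 0.001 -0.001 -1.   ] w 0.848 gf 0.0 F [-0.5 -0.  -0.2] q6 1.06 TOOLDELTA [-413.   -98.8  208.8]
```

View pics/end.png

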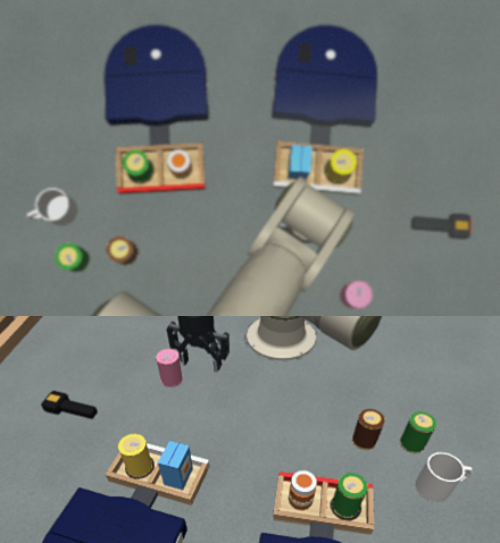

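All four items stand upright in their bays, the other objects are where they started, and the arm is clear.

```bash
python3 -c "from rig import finish_job; print(finish_job())"
```

```text
the job is handed in; nothing more can be done
None
```

Both orders were made up in the order asked and the job is handed in: the final pictures showed all four goods upright in their bays, everything else unmoved and the gripper clear, at about 25 s.

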